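Tighten the pole gland at the checkout: finger-tight plus a quarter turn

ROBOT

A 6-joint arm with a two-finger parallel gripper is mounted at the origin on the work surface. World frame = base frame: x ahead of the robot, y to its left, z up, the work surface at z = 0. Lengths are in m, angles in degrees, forces in N, time in s.
With the tool pointing down it reaches from about 0.35 to 0.725 m from the base axis. Payload 6 kg.
Tool frame: the origin (TCP) lies at the very end of the fingers, on their centre line; the grasp point (between the pads) lies 19 mm behind it (bot.tcp_to_grasp is the z of the grasp point in the tool frame, in m); z points along the fingers, x is the direction in which the jaws open and shut, and the axes are right-handed (so a half turn about z gives the same grasp; the last joint's range is limited). The gripper opens to 85 mm and grips with 20 to 120 N. Pads are 22 mm wide; open, the fingers measure 114 mm over their backs; the gripper's body (76 mm by 85 mm) begins 54 mm behind the grasp point. The pads swing forward as they close: fully open they stand 13 mm farther back than shut.
Start: joints at [-52.5, 2.303, 4.859, 0, -92.561, -19.12], TCP at [0.189, -0.569, 0.231] pointing down, gripper open.
Joint ranges: [-146.85, 146.85], [-73.84, 115.35], [-62.03, 85.46], [-188.31, 113.3], [-161.28, -10.13], [-171.36, 171.36]. Speed limits (degrees/s): [147.25, 147.25, 172.46, 180, 180, 180].

INTERFACE

Orientations are given as [roll, pitch, yaw] about the fixed x, y, z axes, in that order (R = Rz(yaw) Ry(pitch) Rx(roll)).
In Python, from plant import read_state, grab_frame, order, boxes_of, bot gives the robot as it stands.
- The arm moves only by the tool apply_moves, never from a script. Its argument "motion" is a list of rows, each a list of 2 entries, a list of its own where there are three numbers: the shift along the tool's x, y, z in mm, then the turn about the tool's z in degrees. A call has 1 to 12 rows; each row is the pose to reach, as a shift and turn from the pose commanded when the call began, along the tool's axes at that moment; what a row does not reach only later rows make up. A row lasts 1/10 s, in which the tool goes at most 50 mm and 8.59 degrees, less where a joint would pass 70% of its speed; a pose out of reach is approached as far as the arm can. A call with a gripper value outside its range is refused whole. "claw" is the finger opening in mm, from 0 to 85.4, set as the call begins (left out, the last holds). The fingers move at their own pace and stop on an object; "grip_force" is the grip in N (left out, the last holds). Time passes only in rows, so rows that repeat a pose let the fingers close. It gives the time, the measured TCP pose, the force and the opening at its end, in the units of the state.
- read_state(): the state, without advancing time (a new reading comes with each control period).
- grab_frame(name): name is "scene" or "side" or "wrist"; returns a dict with "pixels" (480x640x3 uint8, blue, green, red), "fovy" (degrees; the focal length in pixels is half the picture's height over the tangent of half this angle, whatever the lens; pixels are square), "cx", "cy" (the principal point, pixels), "R" (3x3) and "t" (3): a world point X has camera coordinates R X + t; the wrist camera has in their place "mount" (4x4, takes a point from camera to tool coordinates, whose origin is the TCP and whose axes are the tool frame's). Camera axes: x right, y down, z forward; pixel columns grow to the right and rows downward; lengths in m; the calibration is good to about 2 mm. A picture is of the moment at which its call begins: read the wrist's pose just before it. There is no depth.
- order.hand_in(): hands the job in, once; it reports no verdict.
Trained networks look in the newest picture that a camera, given by its name, has taken for a name from the list of things; names that differ only in an ending like _2 or _b are one class to them, and where a whole thing is asked for, a point or a joint stands for the part that bears it (a point fixed in the world has none). Each returns a list of dicts, best first, with "p" (0 to 1); they miss things now and then, are a little off and sometimes report something else, mostly with a low value. They report only what shows in the picture. A call takes as long as a camera call. They do not tell look-alikes from the thing itself.
- boxes_of(camera, query): "extent" ([left, top, right, bottom] in pixels, round what is visible of it).
The state is a dict: "t": time; "joint_positions": joint angles; "qd": joint speeds; "joint_efforts": joint torques, N m; "tcp_pos": TCP position; "eef_rot": TCP orientation; "force": force on the tool from outside, world axes, zero at the start; "torque": the same for the moment, N m; "finger_gap": finger opening in m.
Only numpy, scipy, OpenCV 4.12 (cv2) and the standard library are available. Lean on these libraries where they do the work, as an engineer would, in place of code of your own. Each camera call takes 0.05 s, during which the arm holds its last target.

TASK

The brass gland nut on the checkout counter is loose. Run it down clockwise with the gripper's fingers until it bites, and just 5 to 10 degrees on from where you first feel it stiffen (finger-tight); then slide the open-ended wrench onto it and give it one more quarter turn with the wrench, not with the fingers and without forcing anything. Lay the wrench flat back on the counter, let go, and leave the other things where they are.

Things in the scene. Friction and masses are not known exactly. Their poses are not given: they have to be found in the camera images.
- nut_mid (a point): Centre (on the axis, half-way up, 61 mm above the counter) of the brass hexagonal gland nut: 36 mm across flats, 41.6 mm across corners, 22 mm tall, axis vertical. z is up; x is normal to one pair of flats (the other pairs at 60 and 120 degrees). A steel spigot of 9 mm radius stands 14 mm out of its top.
- nut: The nut; origin on its axis at counter height. Clockwise from above tightens. It turns freely (about 0.08 N m) for an unknown 0.4 to 1.8 rad, then bites: it first winds up springily (9 N m per rad), gives way at 0.45 N m, and needs 0.15 N m more per rad (0.7 N m after a quarter turn). Let go, it springs back a few degrees. Its height stays.
- gland: The steel gland that carries the nut, fixed to the counter; origin on the nut's axis at counter height. Foot 36 mm radius, 10 mm high; stem 21 mm radius up to 32 mm, then 17 mm or less up to the nut's underside at 50 mm.
- seal (a joint): Turn (rad, positive = tightening) of the nut since it began to bite, which is how far the seal under it is squeezed: 0 while the nut is loose. Finger-tight is 0.01 to 0.25, turned by the fingers; a quarter turn more makes about 1.6 (1.31 to 1.92 is right). It does not go down when the nut is backed off.
- wrench_grip (a point): Middle of the wrench's black rubber handle, half-way up (12 mm above the wrench's underside). x points along the wrench to the jaws, z up. The handle is a bar 18 mm wide and 24 mm tall with upright parallel sides, reaching 70 mm behind and 45 mm ahead of this point. The centre of the jaws lies 100 mm ahead of this point.
- wrench: Slim steel open-ended wrench, 0.2 to 0.36 kg, lying flat on the counter; origin under the jaw centre, at its underside; x to the open side of the jaws, z up. Head 12 mm thick, 68 mm wide, level with the underside. Jaw faces 38 mm apart (in y), from the throat at x = -22 mm to +16 mm, then flared to +26 mm.
- wrench_jaws (a point): Centre of the wrench's jaws, half-way up the head (6 mm above the underside). In place it lies on the nut's axis, 57 to 65 mm above the counter, jaws parallel to a pair of flats; the throat then meets the nut's corner (1 mm play). It has about 6 degrees of play either way before it turns the nut.
- weight: Bystander: brass knob weight, 48 mm diameter, 78 mm tall, standing; origin at the centre of its underside. Not to be moved.
- roll: Bystander: white paper till roll, 56 mm diameter, 57 mm tall, standing; origin at the centre of its underside. Not to be moved.
- tray: Bystander: empty low black tray, 100 x 140 x 25 mm; origin at the centre of its underside. Not to be moved.
There are look-alikes about, which are no part of the job. Of the things that look like the wrench, the middle-sized one is meant.

How it is judged:
By the outcome, as a careful person would: the job done as asked, in the order asked, and still so for the second after the job is handed in, with the robot touching nothing.
It also fails if it takes over 72 s, if anything falls off the work surface, if the arm or the gripper's body presses on something with over 40 N, if the wrist force passes 120 N, or if a joint passes its speed limit or range.

## Working session

There is one attempt and no reset: what is moved stays moved. The work goes in short steps, Python scripts to look and compute and a tool call to move; the robot and the scene stay as the last step left them, time stands still between calls to the robot, and variables do not carry over. Pictures are saved under pics/ and viewed, and the job is handed in when it is done.

Besides the shell and the picture viewer there is one more tool, called after ">>>" in YAML: its name, and indented under it one key for each argument. apply_moves: Moves the arm, as the interface text tells. Its arguments: {"type":"object","properties":{"motion":{"type":"array"},"claw":{"type":"number"},"grip_force":{"type":"number"}},"required":["motion"]}

```bash
ls; mkdir -p pics
python3 - <<'E'
from plant import *
import cv2
s=read_state();print(s)
for c in ["scene","side","wrist"]:
    f=grab_frame(c);cv2.imwrite(f"pics/{c}0.png",f["pixels"])
    print(c,{k:v for k,v in f.items() if k!="pixels"})
    for q in ["nut","wrench","weight","roll","tray","gland"]:
        print(q,[(round(b["p"],2),[round(x) for x in b["extent"]]) for b in boxes_of(c,q)])
print(read_state()["t"])
E
```

```text
pics
{'t': 0.0, 'joint_positions': array([-5.24978654e+01,  2.33868150e+00,  4.80300645e+00, -2.83187207e-02,
       -9.25608833e+01, -1.91202079e+01]), 'qd': array([-0.08367109, -0.06820375, -0.07656181,  0.06613573,  0.03794104,
       -0.03167665]), 'joint_efforts': array([ 1.89317856e-03, -3.68210900e+01,  3.47406185e+01,  6.93221301e+00,
       -5.52084573e-03, -4.87108764e-05]), 'tcp_pos': array([ 0.18920456, -0.56904673,  0.23027914]), 'eef_rot': array([-1.79995104e+02, -1.00498501e-01,  1.08383164e+02]), 'force': array([ 0.11464034, -0.68062743, -0.22394732]), 'torque': array([ 0.06802932, -0.00224862, -0.00257101]), 'finger_gap': 0.08522587488842584}
scene {'fovy': 54.67196575138259, 'cx': 325.6717997851159, 'cy': 236.06367849327023, 'R': array([[-0.69590764,  0.71810597,  0.00603099],
       [ 0.44813069,  0.44080968, -0.77773113],
       [-0.56115189, -0.53852636, -0.62856815]]), 't': array([ 0.33080162, -0.21435643,  1.19720096])}
nut [(0.64, [281, 227, 305, 250])]
wrench [(0.97, [303, 110, 344, 166]), (0.96, [146, 228, 215, 250]), (0.6, [193, 160, 262, 214])]
weight []
r
[... 494 characters left out ...]
, (0.73, [346, 191, 424, 213])]
weight [(0.78, [228, 319, 262, 374])]
roll [(0.55, [176, 300, 210, 346])]
tray [(0.73, [187, 214, 252, 252])]
gland [(0.83, [288, 217, 316, 258])]
wrist {'fovy': 64.11513812404384, 'cx': 319.58893525848094, 'cy': 239.85403511809258, 'mount': array([[ 9.99999548e-01,  5.48103398e-04, -7.76441185e-04,
         1.93959792e-03],
       [-3.07084050e-04,  9.59471415e-01,  2.81805803e-01,
        -7.08063059e-02],
       [ 8.99431840e-04, -2.81805437e-01,  9.59471149e-01,
        -1.42653248e-01],
       [ 0.00000000e+00,  0.00000000e+00,  0.00000000e+00,
         1.00000000e+00]])}
nut []
wrench [(0.65, [483, 160, 639, 377])]
weight []
roll []
tray []
gland []
1.05
```

View pics/scene0.png

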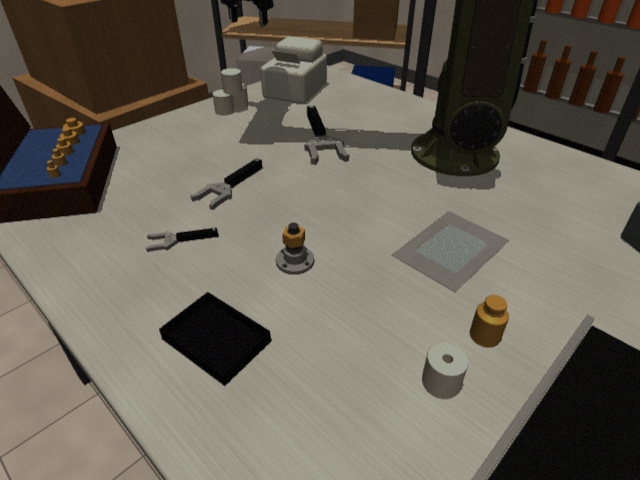

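View pics/side0.png

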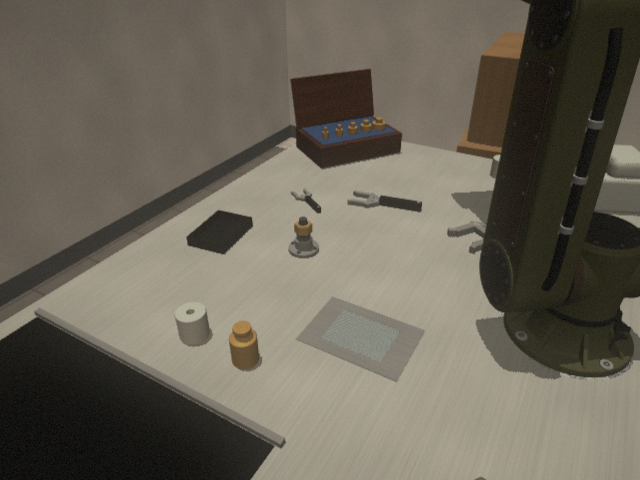

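View pics/wrist0.png

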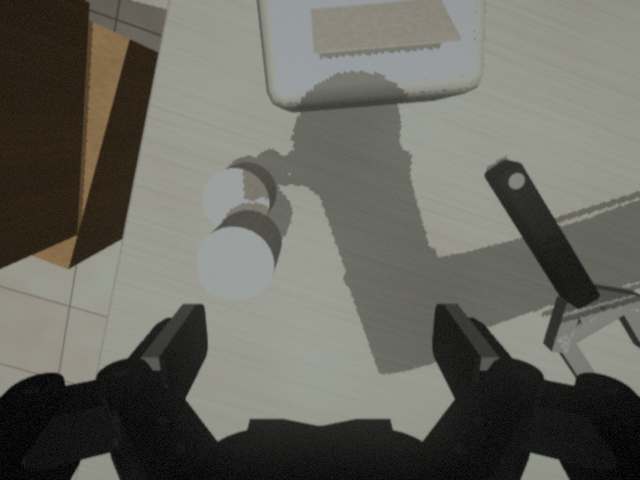

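```bash
cat > h.py <<'E'
import numpy as np, cv2
from scipy.spatial.transform import Rotation as Ro
CAL={}
def cal(f):
    fl=240/np.tan(np.radians(f["fovy"]/2)); return fl,f["cx"],f["cy"]
def ray(f,uv,pose=None):
    fl,cx,cy=cal(f)
    d=np.array([(uv[0]-cx)/fl,(uv[1]-cy)/fl,1.])
    if "mount" in f:
        p,e=pose; T=np.eye(4);T[:3,:3]=Ro.from_euler("xyz",e,degrees=True).as_matrix();T[:3,3]=p
        M=T@f["mount"]; return M[:3,3],M[:3,:3]@d
    return -f["R"].T@f["t"],f["R"].T@d
def atz(f,uv,z,pose=None):
    o,d=ray(f,uv,pose); return o+d*(z-o[2])/d[2]
def proj(f,X,pose=None):
    fl,cx,cy=cal(f)
    X=np.atleast_2d(X)
    if "mount" in f:
        p,e=pose; T=np.eye(4);T[:3,:3]=Ro.from_euler("xyz",e,degrees=True).as_matrix();T[:3,3]=p
        Mi=np.linalg.inv(T@f["mount"]); C=X@Mi[:3,:3].T+Mi[:3,3]
    else: C=X@f["R"].T+f["t"]
    return np.c_[fl*C[:,0]/C[:,2]+cx,fl*C[:,1]/C[:,2]+cy]
E
python3 - <<'E'
from plant import *
from h import *
f=grab_frame("scene");g=grab_frame("side")
np.set_printoptions(precision=3,suppress=True)
def s(*a):return [atz(f,u,.012) for u in a]
for nm,a in dict(A=[(217,235),(170,240),(148,236),(148,248)],B=[(262,162),(228,184),(193,193),(212,205)],C=[(311,108),(325,137),(309,160),(347,158)]).items():
    print(nm,*s(*a))
for nm,a in dict(A=[(321,210),(292,191),(303,188.5)],B=[(422,205),(380,200),(348,205),(354,192)],C=[]).items():
    print("side",nm,*[atz(g,u,.012) for u in a])
print("nut scene",atz(f,(294,227.5),.086),atz(f,(293.5,244),.055), atz(f,(295,261),.01))
print("nut side",atz(g,(303.5,218),.086),atz(g,(303.5,248),.01))
print(atz(f,(489,300),.078),atz(f,(446,355),.057),atz(f,(215,325),.025))
E
```

```text
A [ 0.635 -0.142  0.012] [ 0.707 -0.194  0.012] [ 0.731 -0.236  0.012] [ 0.749 -0.203  0.012]
B [ 0.39  -0.299  0.012] [ 0.508 -0.277  0.012] [ 0.584 -0.302  0.012] [ 0.582 -0.234  0.012]
C [ 0.083 -0.441  0.012] [ 0.188 -0.281  0.012] [ 0.303 -0.224  0.012] [ 0.23  -0.165  0.012]
side A [ 0.618 -0.155  0.012] [ 0.744 -0.209  0.012] [ 0.725 -0.237  0.012]
side B [ 0.396 -0.314  0.012] [ 0.505 -0.284  0.012] [ 0.569 -0.215  0.012] [ 0.588 -0.291  0.012]
side C
nut scene [0.575 0.019 0.086] [0.582 0.024 0.055] [0.578 0.021 0.01 ]
nut side [0.569 0.009 0.086] [0.566 0.018 0.01 ]
[0.485 0.346 0.078] [0.598 0.349 0.057] [0.776 0.053 0.025]
```

>>> apply_moves:
  motion:
    - [[36, 46, 0], -6]
    - [[72, 92, 0], -12]
    - [[109, 138, 0], -18]
    - [[145, 183, 0], -24]
    - [[181, 229, 0], -30]
    - [[218, 275, 0], -36]
    - [[254, 321, 0], -42]
    - [[290, 367, 0], -48]
    - [[327, 413, 0], -54]
    - [[363, 459, 0], -60]
    - [[400, 504, 0], -66]
    - [[436, 550, 0], -72]
  claw: 62

```text
t: 2.35
tcp_pos: [0.5188, -0.0654, 0.2318]
eef_rot: [180.0, 0.1, -179.3]
force: [0.3, -0.7, 0.4]
finger_gap: 0.062
```

>>> apply_moves:
  motion:
    - [[0, 0, 10], 0]
    - [[0, 0, 20], 0]
    - [[0, 0, 20], 0]
    - [[0, 0, 20], 0]
    - [[0, 0, 20], 0]

```text
t: 2.85
tcp_pos: [0.5178, -0.0685, 0.2121]
eef_rot: [180.0, 0.1, -179.7]
force: [-0.2, 0.3, -0.5]
finger_gap: 0.062
```

Run:
```python
from plant import *
import cv2
s=read_state();print({k:s[k] for k in ["t","tcp_pos","eef_rot","joint_positions","torque","force","finger_gap"]})
f=grab_frame("wrist");cv2.imwrite("pics/w1.png",f["pixels"])
print([(round(b["p"],2),[round(x) for x in b["extent"]]) for b in boxes_of("wrist","nut")])
```

```text
{'t': 2.85, 'tcp_pos': array([ 0.51781351, -0.06846994,  0.21212409]), 'eef_rot': array([ 1.79996232e+02,  7.31291254e-02, -1.79719407e+02]), 'joint_positions': array([ 1.45767072e+01, -9.76308068e+00, -8.63392514e+00,  1.44094179e-02,
       -9.10573606e+01, -1.42958373e+01]), 'torque': array([-0.02578908,  0.00555279, -0.02160935]), 'force': array([-0.20545597,  0.28807797, -0.48592872]), 'finger_gap': 0.062002561935055815}
[(0.81, [242, 291, 278, 341])]
```

View pics/w1.png

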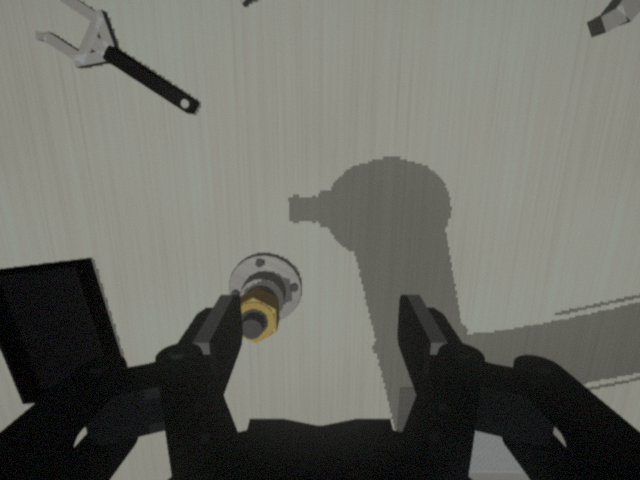

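Run:
```python
from plant import *
from h import *
np.set_printoptions(precision=4,suppress=True)
s=read_state();f=grab_frame("wrist");P=(s["tcp_pos"],s["eef_rot"])
img=f["pixels"]
cv2.imwrite("pics/w1z.png",cv2.resize(img[240:360,200:320],None,fx=5,fy=5,interpolation=cv2.INTER_CUBIC))
print(atz(f,(250,325),.086,P),atz(f,(266,280),.01,P),atz(f,(257,312),.072,P),atz(f,(267,272),.01,P))
```

```text
[0.5723 0.0107 0.086 ] [0.5699 0.004  0.01  ] [0.5689 0.0065 0.072 ] [ 0.5687 -0.0043  0.01  ]
```

View pics/w1z.png

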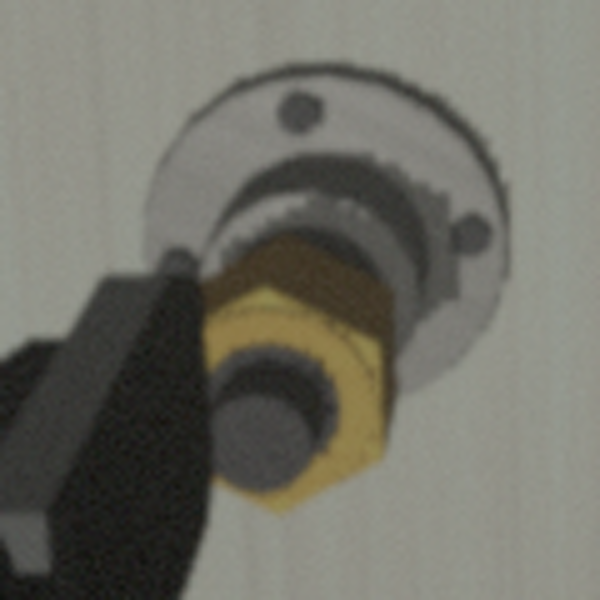

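>>> apply_moves:
  motion:
    - [[-25, 38, 0], 0]
    - [[-53, 77, 0], 0]
    - [[-53, 77, 0], 0]
    - [[-53, 77, 0], 0]
    - [[-53, 77, 0], 0]
  claw: 75

```text
t: 3.5
tcp_pos: [0.5703, 0.0093, 0.2116]
eef_rot: [-180.0, 0.0, -179.6]
force: [0.7, -0.8, -0.5]
finger_gap: 0.0752
```

Run:
```python
from plant import *
from h import *
np.set_printoptions(precision=4,suppress=True)
s=read_state();f=grab_frame("wrist");P=(s["tcp_pos"],s["eef_rot"]);print(P)
img=f["pixels"]
import pickle;pickle.dump((f,P),open("w2.pkl","wb"))
print(proj(f,[[.571,.01,.072]],P))
cv2.imwrite("pics/w2z.png",cv2.resize(img[190:340,240:400],None,fx=4,fy=4,interpolation=cv2.INTER_CUBIC))
```

```text
(array([0.5703, 0.0093, 0.2116]), array([-179.9944,    0.0176, -179.6476]))
[[319.0479 224.1968]]
```

View pics/w2z.png

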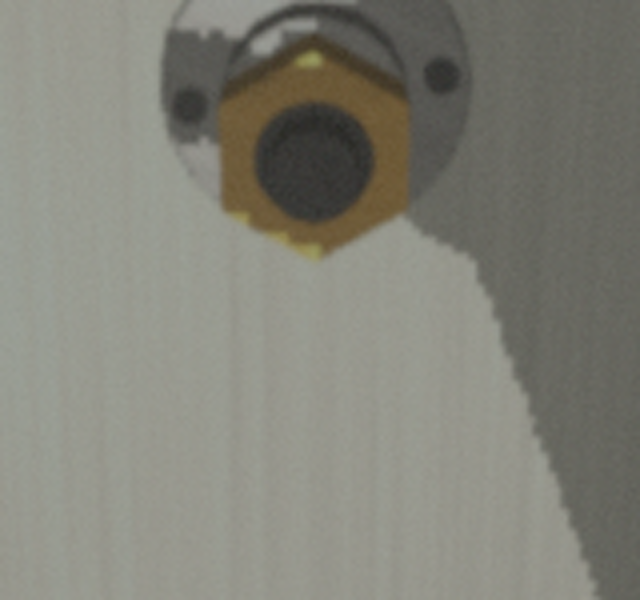

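Run:
```python
from h import *
import pickle
from scipy.optimize import least_squares
np.set_printoptions(precision=4,suppress=True)
f,P=pickle.load(open("w2.pkl","rb"))
px=np.array([(312,38),(221,103),(222,208),(318,260),(410,212),(408,95)])/4+[240,190]-.375
X=np.array([atz(f,p,.072,P) for p in px]);print(X)
c=X[:,:2].mean(0);print(c)
# order in world; fit hex
def res(v):
    a=np.arctan2(X[:,1]-v[1],X[:,0]-v[0])
    k=np.round((a-v[2])/(np.pi/3)); t=v[2]+k*np.pi/3
    return np.r_[X[:,0]-v[0]-v[3]*np.cos(t),X[:,1]-v[1]-v[3]*np.sin(t)]
r=least_squares(res,[*c,np.pi/2,.0208]);print(r.x,np.degrees(r.x[2]),r.fun)
print(atz(f,(314/4+240,172/4+190),.086,P))
```

```text
[[ 0.5722 -0.0092  0.072 ]
 [ 0.5893  0.0033  0.072 ]
 [ 0.5893  0.0239  0.072 ]
 [ 0.5708  0.0343  0.072 ]
 [ 0.5532  0.0245  0.072 ]
 [ 0.5541  0.0015  0.072 ]]
[0.5715 0.013 ]
[0.5715 0.013  1.5933 0.0212] 91.2897689890769 [ 0.0002 -0.0008 -0.0003 -0.0002  0.0003  0.0007 -0.0011  0.0004 -0.0001
  0.0001  0.0012 -0.0005]
[0.5713 0.0131 0.086 ]
```

>>> apply_moves:
  motion:
    - [[-1, 4, 40], -1]
    - [[-1, 4, 85], -1]
    - [[-1, 4, 130], -1]
    - [[-1, 4, 171], -1]
    - [[-1, 4, 171], -1]
    - [[-1, 4, 171], -1]

```text
t: 4.15
tcp_pos: [0.5717, 0.013, 0.0418]
eef_rot: [-179.9, 0.0, -178.6]
force: [0.4, 0.5, 0.4]
finger_gap: 0.0752
```

Run:
```python
from plant import *
from h import *
np.set_printoptions(precision=4,suppress=True)
s=read_state();f=grab_frame("wrist");print(s["t"],s["tcp_pos"],s["eef_rot"],s["force"],s["torque"],s["joint_positions"])
img=f["pixels"];cv2.imwrite("pics/w3.png",img)
g=grab_frame("side")["pixels"]
cv2.imwrite("pics/s3.png",cv2.resize(g[140:290,220:400],None,fx=4,fy=4))
```

```text
4.15 [0.5717 0.013  0.0418] [-179.9482    0.0472 -178.6479] [0.4469 0.4597 0.4074] [ 0.0978 -0.0607  0.0376] [ 21.4416   1.5242 -15.9149   0.068  -72.5343 -20.1099]
```

View pics/w3.png

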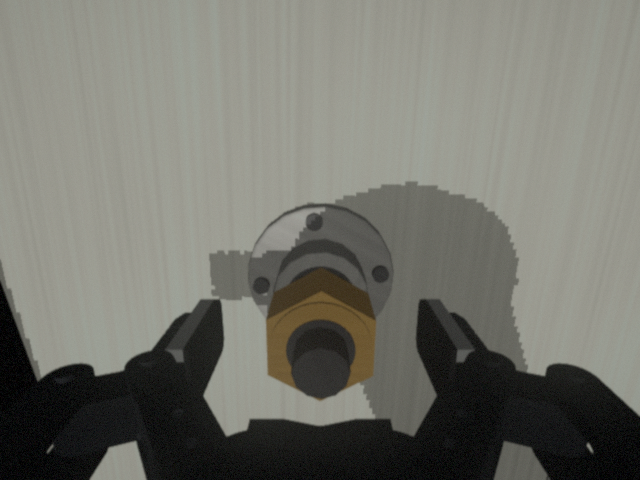

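View pics/s3.png

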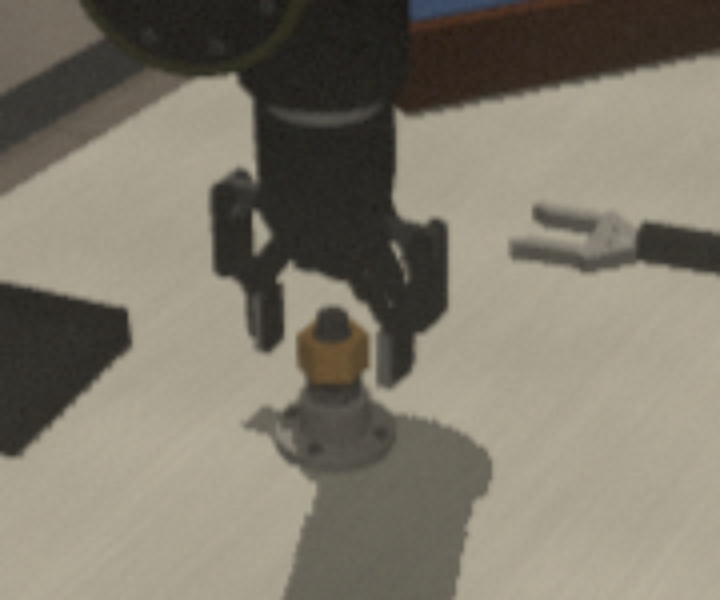

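>>> apply_moves:
  motion:
    - [[0, 0, 0], 0]
    - [[0, 0, 0], 0]
    - [[0, 0, 0], 0]
    - [[0, 0, 0], 0]
    - [[0, 0, 0], 0]
    - [[0, 0, 0], 0]
    - [[0, 0, 0], 0]
    - [[0, 0, 0], 0]
  claw: 20
  grip_force: 40

```text
t: 5.05
tcp_pos: [0.5719, 0.014, 0.0417]
eef_rot: [180.0, 0.1, -178.6]
force: [-2.1, 0.8, 6.0]
finger_gap: 0.0352
```

```bash
cat > st.py <<'E'
from plant import *
import numpy as np
np.set_printoptions(precision=4,suppress=True)
s=read_state();print(s["t"],s["tcp_pos"],s["eef_rot"],"F",s["force"],"T",s["torque"],s["joint_positions"],s["finger_gap"],s["joint_efforts"][5])
E
python3 st.py
```

```text
5.05 [0.5719 0.014  0.0417] [ 179.9965    0.0811 -178.5998] F [-2.1222  0.8422  5.9779] T [ 0.258   0.8935 -0.0137] [ 21.5103   1.5331 -15.9059   0.0258 -72.4836 -20.1178] 0.03518764006665967 0.03843559417873621
```

>>> apply_moves:
  motion:
    - [[0, 0, 0], 5]
    - [[0, 0, 0], 10]
    - [[0, 0, 0], 15]
    - [[0, 0, 0], 20]
    - [[0, 0, 0], 20]

```text
t: 5.55
tcp_pos: [0.5725, 0.0139, 0.0417]
eef_rot: [180.0, 0.1, 161.4]
force: [0.2, -0.0, 5.9]
finger_gap: 0.0354
```

```bash
python3 st.py
```

```text
5.55 [0.5725 0.0139 0.0417] [179.9541   0.1424 161.36  ] F [ 0.1831 -0.0032  5.9292] T [-0.0511 -0.1041  0.0123] [ 21.4964   1.5497 -15.9003   0.0594 -72.4115 -40.1543] 0.0353835163425408 -0.9361278265714645
```

>>> apply_moves:
  motion:
    - [[0, 0, 0], 2]
    - [[0, 0, 0], 4]

```text
t: 5.75
tcp_pos: [0.5725, 0.0139, 0.0417]
eef_rot: [179.9, 0.1, 157.5]
force: [0.2, -1.0, 5.2]
finger_gap: 0.0356
```

```bash
python3 st.py
```

```text
5.75 [0.5725 0.0139 0.0417] [179.946    0.1485 157.4782] F [ 0.2414 -0.9649  5.2078] T [-0.2252 -0.3206  0.0777] [ 21.4976   1.5538 -15.9013   0.0675 -72.4007 -44.0396] 0.03563808873997101 0.39700825698673725
```

>>> apply_moves:
  motion:
    - [[0, 0, 0], 2]
    - [[0, 0, 0], 4]

```text
t: 5.95
tcp_pos: [0.5726, 0.0138, 0.0417]
eef_rot: [179.9, 0.2, 153.5]
force: [0.4, -0.6, 5.6]
finger_gap: 0.0355
```

```bash
python3 st.py
```

```text
5.95 [0.5726 0.0138 0.0417] [179.9336   0.1595 153.4689] F [ 0.3951 -0.6317  5.5737] T [-0.3443 -0.4875  0.0582] [ 21.491    1.5549 -15.9005   0.0779 -72.3885 -48.0455] 0.03546590251588743 0.3768088761717081
```

>>> apply_moves:
  motion:
    - [[0, 0, 0], 2]
    - [[0, 0, 0], 4]

```text
t: 6.15
tcp_pos: [0.5727, 0.0137, 0.0417]
eef_rot: [179.9, 0.2, 149.5]
force: [1.9, -1.6, 4.5]
finger_gap: 0.035
```

```bash
python3 st.py
```

```text
6.15 [0.5727 0.0137 0.0417] [179.9268   0.1673 149.5009] F [ 1.9396 -1.5904  4.5328] T [-0.5062 -0.6471  0.5398] [ 21.4898   1.5579 -15.9013   0.091  -72.3801 -52.0163] 0.035047422863133504 -0.05665402044542134
```

>>> apply_moves:
  motion:
    - [[0, 0, 0], 2]
    - [[0, 0, 0], 4]
    - [[0, 0, 0], 4]

```text
t: 6.45
tcp_pos: [0.5728, 0.0137, 0.0417]
eef_rot: [179.9, 0.2, 145.5]
force: [3.2, -2.3, 4.9]
finger_gap: 0.0353
```

```bash
python3 st.py
```

```text
6.45 [0.5728 0.0137 0.0417] [179.9183   0.1701 145.5323] F [ 3.1598 -2.3032  4.8786] T [-0.769  -1.1042  0.3592] [ 21.4883   1.5618 -15.9048   0.0999 -72.3705 -55.9861] 0.035332560642577455 -0.7410446181893349
```

>>> apply_moves:
  motion:
    - [[0, 0, 0], 0]
    - [[0, 0, 0], 0]
    - [[0, 0, 0], 0]
    - [[0, 0, 0], 0]
    - [[0, 0, -35], 0]
    - [[0, 0, -80], 0]
    - [[0, 0, -125], 0]
    - [[0, 0, -170], 0]
    - [[0, 0, -170], 0]
    - [[0, 0, -170], 0]
    - [[0, 0, -170], 0]
  claw: 75

```text
t: 7.55
tcp_pos: [0.5709, 0.014, 0.2088]
eef_rot: [-179.9, -0.1, 145.4]
force: [-0.6, -1.1, -0.2]
finger_gap: 0.0754
```

Run:
```python
from plant import *
from h import *
np.set_printoptions(precision=4,suppress=True)
s=read_state();f=grab_frame("wrist");P=(s["tcp_pos"],s["eef_rot"]);print(P,s["force"],s["torque"],s["joint_positions"])
img=f["pixels"]
import pickle;pickle.dump((f,P),open("w4.pkl","wb"))
p=proj(f,[[.572,.0132,.072]],P)[0];print(p)
a,b=int(p[0])-75,int(p[1])-75;print(a,b)
cv2.imwrite("pics/w4z.png",cv2.resize(img[b:b+150,a:a+150],None,fx=4,fy=4,interpolation=cv2.INTER_CUBIC))
cv2.imwrite("pics/w4.png",img)
```

```text
(array([0.5709, 0.014 , 0.2088]), array([-179.9317,   -0.1073,  145.3896])) [-0.6341 -1.1343 -0.1872] [0.0039 0.025  0.0246] [ 21.4953  -2.056   -1.8224  -0.051  -90.3501 -56.1058]
[316.3271 224.5428]
241 149
```

View pics/w4z.png

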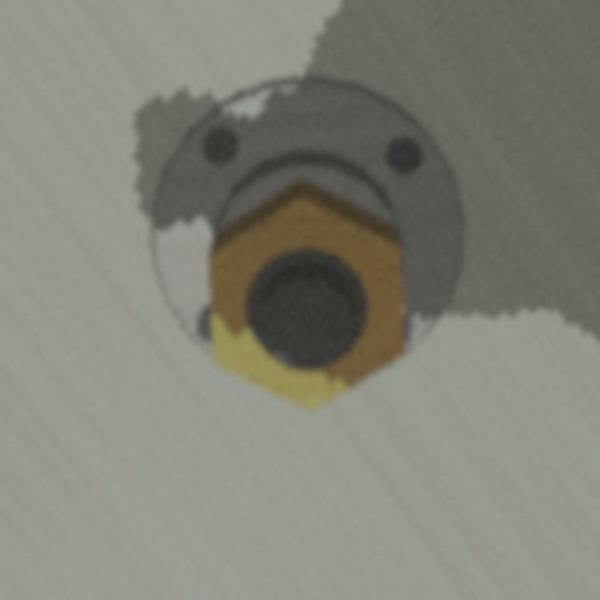

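```bash
cat >> h.py <<'E'
from scipy.optimize import least_squares
def hexfit(f,P,px,z=.072):
    X=np.array([atz(f,p,z,P) for p in px]); c=X[:,:2].mean(0)
    a0=np.arctan2(X[0,1]-c[1],X[0,0]-c[0])
    def res(v):
        a=np.arctan2(X[:,1]-v[1],X[:,0]-v[0])
        k=np.round((a-v[2])/(np.pi/3)); t=v[2]+k*np.pi/3
        return np.r_[X[:,0]-v[0]-v[3]*np.cos(t),X[:,1]-v[1]-v[3]*np.sin(t)]
    r=least_squares(res,[*c,a0,.0208]); return r.x[:2],np.degrees(r.x[2]),r.x[3],np.abs(r.fun).max()
E
python3 - <<'E'
from h import *
import pickle
f,P=pickle.load(open("w4.pkl","rb"))
px=np.array([(303,183),(210,247),(212,358),(313,411),(406,352),(403,242)])/4+[241,149]-.375
print(hexfit(f,P,px))
E
```

```text
(array([0.5708208 , 0.01315903]), np.float64(-122.77178518703882), np.float64(0.02138317594797039), np.float64(0.0007099085748262061))
```

>>> apply_moves:
  motion:
    - [[-7, -26, 0], -8.5]
    - [[-13, -52, 0], -17]
    - [[-20, -78, 0], -25.5]
    - [[-26, -104, 0], -34]
    - [[-33, -131, 0], -42.5]
    - [[-39, -157, 0], -51]
    - [[-46, -183, 0], -59.5]
    - [[-52, -209, 0], -68]
    - [[-59, -235, 0], -76.5]
    - [[-65, -261, 0], -85]
    - [[-72, -287, 0], -93.5]
    - [[-78, -313, 0], -102]

```text
t: 8.8
tcp_pos: [0.4569, -0.2888, 0.2088]
eef_rot: [179.9, -0.0, -112.3]
force: [-0.5, -0.2, -0.3]
finger_gap: 0.0747
```

>>> apply_moves:
  motion:
    - [[0, 0, 0], -8]
    - [[0, 0, 0], -16]
    - [[0, 0, 0], -24]
    - [[0, 0, 0], -32]
    - [[0, 0, 0], -32]
    - [[0, 0, 0], -32]

```text
t: 9.4
tcp_pos: [0.4575, -0.2879, 0.2093]
eef_rot: [179.9, 0.0, -80.8]
force: [0.9, -0.8, 0.7]
finger_gap: 0.0749
```

Run:
```python
from plant import *
from h import *
np.set_printoptions(precision=4,suppress=True)
s=read_state();f=grab_frame("wrist");P=(s["tcp_pos"],s["eef_rot"]);print(P,s["joint_positions"])
import pickle;pickle.dump((f,P),open("w5.pkl","wb"))
cv2.imwrite("pics/w5.png",f["pixels"])
```

```text
(array([ 0.4575, -0.2879,  0.2093]), array([179.9131,   0.0433, -80.8309])) [-10.8718  -6.7756  -6.2416  -0.0109 -90.6304 110.0408]
```

View pics/w5.png

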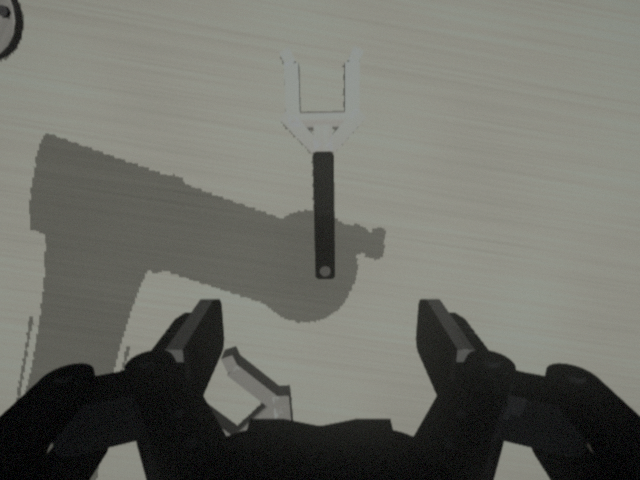

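Run:
```python
from h import *
import pickle
np.set_printoptions(precision=4,suppress=True)
f,P=pickle.load(open("w5.pkl","rb"))
img=f["pixels"];cv2.imwrite("pics/w5z.png",cv2.resize(img[40:290,250:400],None,fx=2.4*1.0,fy=2.4,interpolation=cv2.INTER_CUBIC))
a=atz(f,(323,152),.024,P);b=atz(f,(325,278),.024,P)
h=np.degrees(np.arctan2(*(a-b)[1::-1]));print(a,b,np.linalg.norm(a-b),h)
for u in [(299,113),(346,113),(322.5,113),(299,65),(347,60)]: print(atz(f,u,.012,P))
# dark handle mask pca
g=img.max(2); m=np.zeros_like(g);m[145:285,305:345]=(g[145:285,305:345]<45)
ys,xs=np.nonzero(m);r=cv2.fitLine(np.c_[xs,ys].astype(np.float32),cv2.DIST_L2,0,.01,.01).ravel();print(r,xs.min(),xs.max(),ys.min(),ys.max())
p1=atz(f,r[2:]+r[:2]*50,.02,P);p2=atz(f,r[2:]-r[:2]*50,.02,P);d=p2-p1;print(p1,p2,np.degrees(np.arctan2(d[1],d[0])))
```

```text
[ 0.5092 -0.2805  0.024 ] [ 0.3979 -0.3007  0.024 ] 0.11307119713482383 10.261992172623804
[ 0.5369 -0.2556  0.012 ]
[ 0.5432 -0.2947  0.012 ]
[ 0.54   -0.2751  0.012 ]
[ 0.5737 -0.2502  0.012 ]
[ 0.5836 -0.2882  0.012 ]
[  0.0298   0.9996 323.9713 234.0435] 315 333 154 277
[ 0.3904 -0.3024  0.02  ] [ 0.4821 -0.2846  0.02  ] 11.01494196287855
```

View pics/w5z.png

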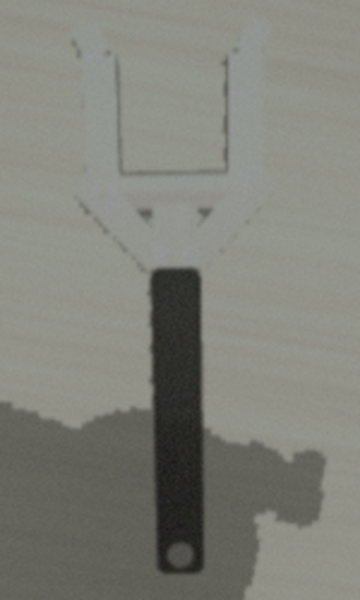

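>>> apply_moves:
  motion:
    - [[2, -7, 45], -1.4]
    - [[2, -7, 90], -1.4]
    - [[2, -7, 135], -1.4]
    - [[2, -7, 175], -1.4]
    - [[2, -7, 195], -1.4]
    - [[2, -7, 205], -1.4]
    - [[2, -7, 205], -1.4]
    - [[2, -7, 205], -1.4]
  claw: 50

```text
t: 10.25
tcp_pos: [0.4659, -0.2892, 0.0068]
eef_rot: [-179.9, -0.1, -79.2]
force: [-1.0, -0.8, -0.2]
finger_gap: 0.0498
```

```bash
python3 st.py
python3 - <<'E'
from plant import *
from h import *
f=grab_frame("wrist");cv2.imwrite("pics/w6.png",f["pixels"])
E
```

```text
10.25 [ 0.4659 -0.2892  0.0068] [-179.9143   -0.0706  -79.2468] F [-1.0386 -0.7667 -0.2211] T [ 0.0216 -0.0135  0.0095] [-10.8077  -0.3613 -21.6669   0.0367 -68.5887 111.5476] 0.04978214733443672 -0.0145286662154831
```

View pics/w6.png

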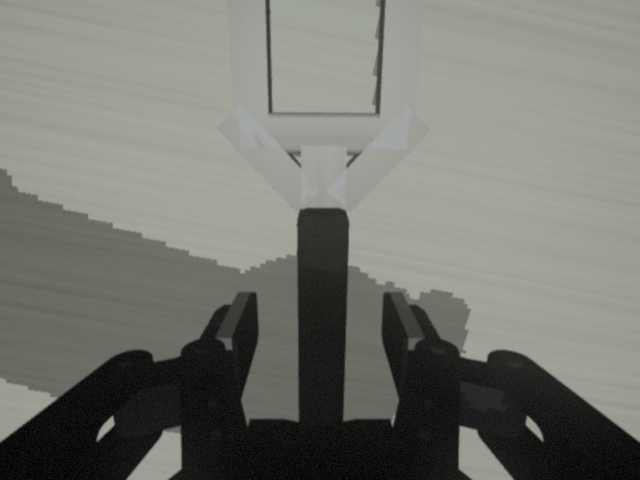

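>>> apply_moves:
  motion:
    - [[0, 0, 3], 0]
    - [[0, 0, 3], 0]
    - [[0, 0, 3], 0]
    - [[0, 0, 3], 0]
    - [[0, 0, 3], 0]
    - [[0, 0, 3], 0]
    - [[0, 0, 3], 0]
    - [[0, 0, 3], 0]
  claw: 5
  grip_force: 100

```text
t: 11.1
tcp_pos: [0.4656, -0.2891, 0.0033]
eef_rot: [-179.9, -0.1, -79.2]
force: [-0.9, 0.9, 5.3]
finger_gap: 0.0159
```

```bash
python3 st.py
python3 - <<'E'
from plant import *
from h import *
f=grab_frame("wrist");cv2.imwrite("pics/w7.png",f["pixels"])
E
```

```text
11.1 [ 0.4656 -0.2891  0.0033] [-179.9389   -0.052   -79.2101] F [-0.935   0.8585  5.2637] T [ 0.24    0.1279 -0.0402] [-10.8088  -0.188  -21.883    0.0278 -68.2291 111.5884] 0.015873221371983673 0.039763780077919364
```

View pics/w7.png

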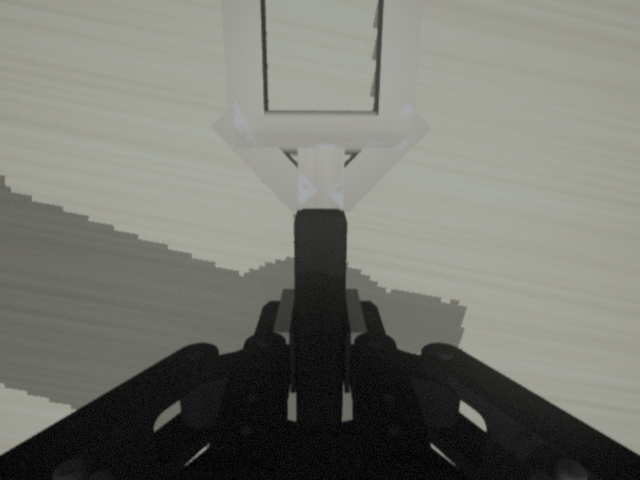

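Run:
```python
from plant import *
from h import *
np.set_printoptions(precision=4,suppress=True)
s=read_state();f=grab_frame("wrist");P=(s["tcp_pos"],s["eef_rot"])
R=Ro.from_euler("xyz",P[1],degrees=True).as_matrix()
img=f["pixels"];cv2.imwrite("pics/w7z.png",cv2.resize(img[0:225,200:440],None,fx=2.6,fy=2.6,interpolation=cv2.INTER_CUBIC))
for u in [(265,112),(378,112),(262,4),(380,4)]:
    X=atz(f,u,.012,P);Y=atz(f,u,.0,P); print(X,R.T@(X-P[0]),R.T@(Y-P[0]))
for u in [(297,212),(346,212)]:
    X=atz(f,u,.024,P); print("handle front",X,R.T@(X-P[0]))
```

```text
[ 0.5374 -0.255   0.012 ] [-0.02   -0.077  -0.0087] [-0.0216 -0.0774  0.0033]
[ 0.5445 -0.2918  0.012 ] [ 0.0175 -0.077  -0.0087] [ 0.0192 -0.0775  0.0033]
[ 0.5686 -0.2494  0.012 ] [-0.0197 -0.1086 -0.0087] [-0.0213 -0.1119  0.0033]
[ 0.5754 -0.2852  0.012 ] [ 0.0167 -0.1087 -0.0086] [ 0.0184 -0.112   0.0034]
handle front [ 0.5087 -0.2714  0.024 ] [-0.0092 -0.0457 -0.0207]
handle front [ 0.5117 -0.287   0.024 ] [ 0.0067 -0.0457 -0.0207]
```

View pics/w7z.png

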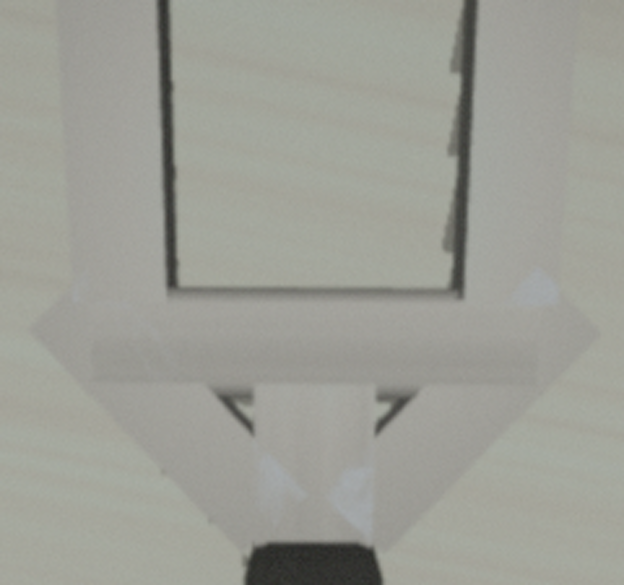

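>>> apply_moves:
  motion:
    - [[0, 0, -15], 0]
    - [[0, 0, -35], 0]
    - [[0, 0, -56], 0]
    - [[-20, -6, -56], -6]
    - [[-40, -12, -56], -12]
    - [[-60, -18, -56], -18]
    - [[-80, -24, -56], -24]
    - [[-100, -30, -56], -30]
    - [[-120, -36, -56], -36]
    - [[-140, -42, -56], -42]
    - [[-159, -48, -56], -46.4]
    - [[-159, -48, -56], -46.4]

```text
t: 12.4
tcp_pos: [0.4822, -0.1219, 0.0582]
eef_rot: [-180.0, 0.1, -32.6]
force: [0.8, -0.2, -2.3]
finger_gap: 0.0162
```

>>> apply_moves:
  motion:
    - [[0, 0, 0], 0]
    - [[0, 0, 0], 0]

```text
t: 12.6
tcp_pos: [0.4822, -0.1241, 0.0582]
eef_rot: [180.0, 0.0, -32.9]
force: [0.3, -0.5, -2.9]
finger_gap: 0.0155
```

```bash
python3 st.py
python3 - <<'E'
from plant import *
from h import *
import pickle
s=read_state();f=grab_frame("wrist");pickle.dump((f,(s["tcp_pos"],s["eef_rot"])),open("w8.pkl","wb"));cv2.imwrite("pics/w8.png",f["pixels"])
g=grab_frame("side")["pixels"]
cv2.imwrite("pics/s8.png",cv2.resize(g[140:290,240:420],None,fx=4,fy=4))
E
```

```text
12.6 [ 0.4822 -0.1241  0.0582] [179.9861   0.0302 -32.8968] F [ 0.259  -0.5338 -2.934 ] T [-0.0405  0.0352  0.0012] [  8.8062 -10.8414 -25.721   -0.0101 -75.1522 138.2996] 0.015524716240755706 -0.0015287856876966543
```

View pics/w8.png

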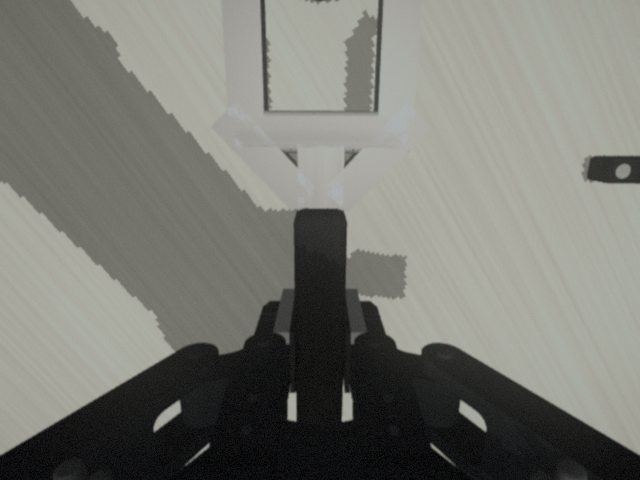

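View pics/s8.png

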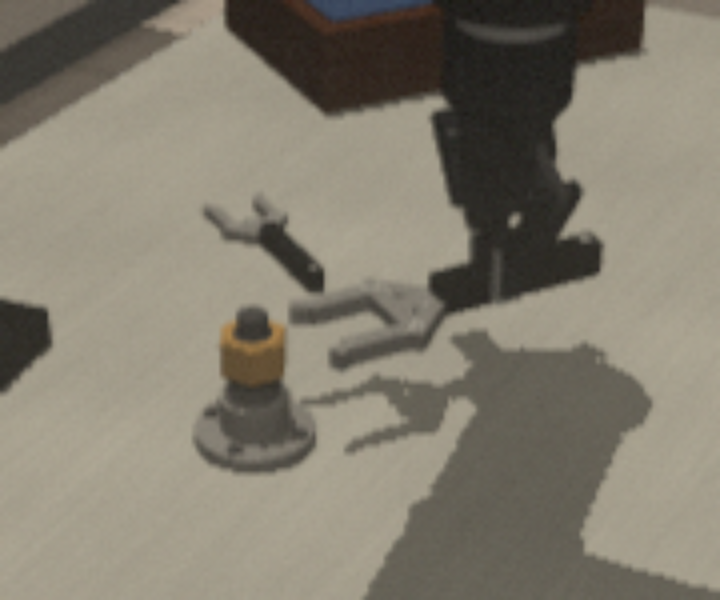

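>>> apply_moves:
  motion:
    - [[0, -15, 0], 0]
    - [[0, -30, 0], 0]
    - [[0, -38, 0], 0]
    - [[0, -45, 0], 0]
    - [[0, -45, 0], 0]

```text
t: 13.2
tcp_pos: [0.5072, -0.085, 0.0581]
eef_rot: [180.0, 0.0, -32.8]
force: [-0.2, -0.3, -2.6]
finger_gap: 0.0161
```

```bash
python3 st.py
python3 - <<'E'
from plant import *
from h import *
import pickle
s=read_state();f=grab_frame("wrist");pickle.dump((f,(s["tcp_pos"],s["eef_rot"])),open("w9.pkl","wb"));cv2.imwrite("pics/w9.png",f["pixels"])
g=grab_frame("side")["pixels"]
cv2.imwrite("pics/s9.png",cv2.resize(g[140:290,240:420],None,fx=4,fy=4))
E
```

```text
13.2 [ 0.5072 -0.085   0.0581] [179.9893   0.0206 -32.7578] F [-0.2418 -0.2519 -2.6323] T [-0.0762 -0.0663  0.018 ] [ 12.9444  -8.134  -23.3631  -0.0075 -74.7929 134.2998] 0.01611212131003878 -0.09807656519114971
```

View pics/w9.png

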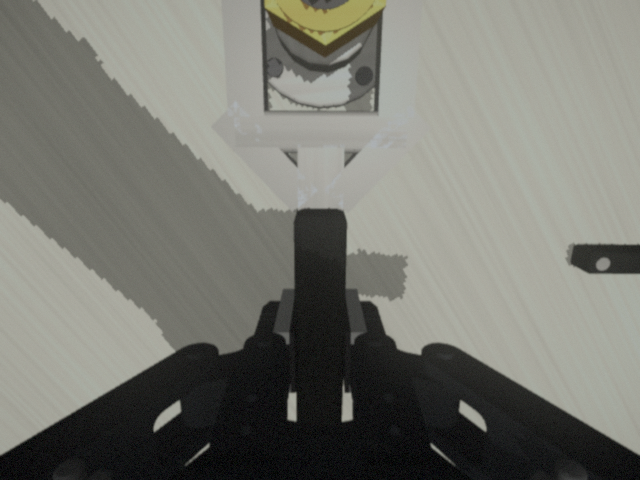

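View pics/s9.png

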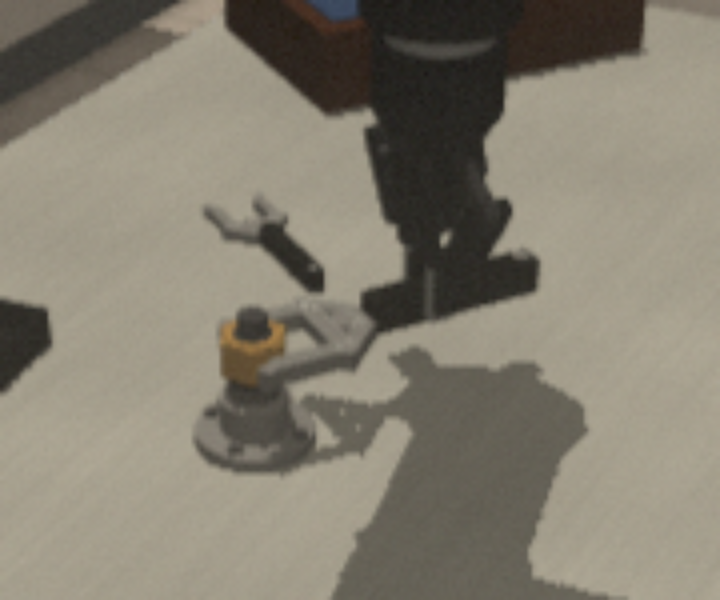

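Run:
```python
from h import *
import pickle
np.set_printoptions(precision=4,suppress=True)
f,P=pickle.load(open("w9.pkl","rb"))
R=Ro.from_euler("xyz",P[1],degrees=True).as_matrix()
T=lambda u,z:R.T@(atz(f,u,z,P)-P[0])
for u in[(325,47),(264,9),(387,8)]: print(T(u,.072))
for u in[(266,112),(378,112)]: print(T(u,.067))
print(T((325,57),.050))
```

```text
[ 0.0007 -0.0969 -0.0139]
[-0.0175 -0.1071 -0.0139]
[ 0.0191 -0.1074 -0.0139]
[-0.0187 -0.0782 -0.0089]
[ 0.0184 -0.0782 -0.0089]
[ 0.001  -0.0976  0.0081]
```

>>> apply_moves:
  motion:
    - [[1, 0, 0], 0]
    - [[1, -6, 0], 0]
    - [[1, -12, 0], 0]
    - [[1, -16, 0], 0]
    - [[1, -18, 0], 0]
    - [[1, -18, 0], 0]

```text
t: 13.9
tcp_pos: [0.5176, -0.071, 0.0582]
eef_rot: [180.0, 0.0, -32.8]
force: [0.1, -0.1, -2.1]
finger_gap: 0.0158
```

```bash
python3 st.py
python3 - <<'E'
from plant import *
from h import *
import pickle
s=read_state();f=grab_frame("wrist");pickle.dump((f,(s["tcp_pos"],s["eef_rot"])),open("w10.pkl","wb"));
cv2.imwrite("pics/w10.png",cv2.resize(f["pixels"][:225,200:440],None,fx=2.6,fy=2.6))
g=grab_frame("side")["pixels"]
cv2.imwrite("pics/s10.png",cv2.resize(g[140:290,240:420],None,fx=4,fy=4))
E
```

```text
13.9 [ 0.5176 -0.071   0.0582] [179.9952   0.0116 -32.7957] F [ 0.0769 -0.087  -2.094 ] T [-0.1045  0.0893 -0.0213] [ 14.2838  -6.8401 -22.1847  -0.0054 -74.6668 132.9219] 0.01576266411359749 -0.03461797256022692
```

View pics/w10.png

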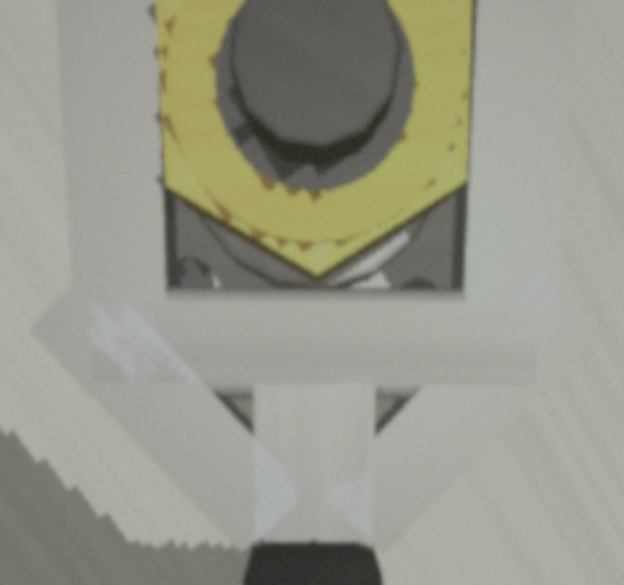

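View pics/s10.png

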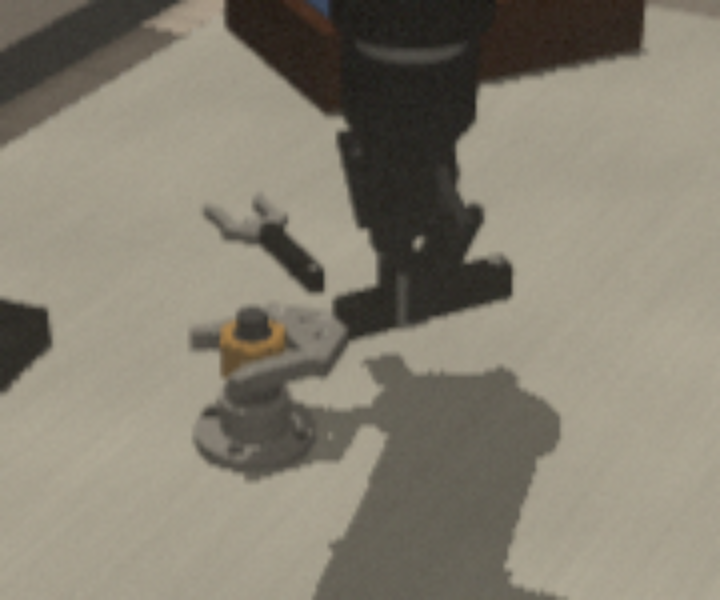

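```bash
python3 -c "
import numpy as np
L=100.5
for a in range(4,52,4):
  r=np.radians(a);print([[round(-L*np.sin(r),1),round(-L*(1-np.cos(r)),1),0],a],end=', ')
"
```

```text
[[np.float64(-7.0), np.float64(-0.2), 0], 4], [[np.float64(-14.0), np.float64(-1.0), 0], 8], [[np.float64(-20.9), np.float64(-2.2), 0], 12], [[np.float64(-27.7), np.float64(-3.9), 0], 16], [[np.float64(-34.4), np.float64(-6.1), 0], 20], [[np.float64(-40.9), np.float64(-8.7), 0], 24], [[np.float64(-47.2), np.float64(-11.8), 0], 28], [[np.float64(-53.3), np.float64(-15.3), 0], 32], [[np.float64(-59.1), np.float64(-19.2), 0], 36], [[np.float64(-64.6), np.float64(-23.5), 0], 40], [[np.float64(-69.8), np.float64(-28.2), 0], 44], [[np.float64(-74.7), np.float64(-33.3), 0], 48],
```

Turn the first 16° and check the forces.

>>> apply_moves:
  motion:
    - [[-7, -0.2, 0], 4]
    - [[-14, -1, 0], 8]
    - [[-20.9, -2.2, 0], 12]
    - [[-27.7, -3.9, 0], 16]
    - [[-27.7, -3.9, 0], 16]

```text
t: 14.5
tcp_pos: [0.4962, -0.0527, 0.0584]
eef_rot: [-180.0, -0.0, -48.8]
force: [1.6, -2.4, -3.8]
finger_gap: 0.0159
```

```bash
python3 st.py
python3 - <<'E'
from plant import *
from h import *
import pickle
s=read_state();f=grab_frame("wrist");pickle.dump((f,(s["tcp_pos"],s["eef_rot"])),open("w11.pkl","wb"));
cv2.imwrite("pics/w11.png",cv2.resize(f["pixels"][:225,200:440],None,fx=2.6,fy=2.6))
E
```

```text
14.5 [ 0.4962 -0.0527  0.0584] [-179.9653   -0.0198  -48.8149] F [ 1.5535 -2.3792 -3.7636] T [-0.4914 -0.5693  0.0871] [ 17.1256 -10.7332 -25.6199   0.0041 -75.0735 114.0585] 0.015872827043294895 -0.8778576739132404
```

View pics/w11.png

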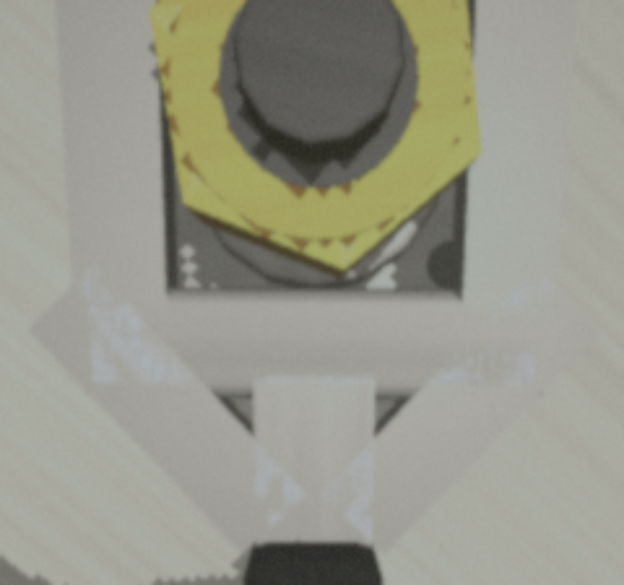

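>>> apply_moves:
  motion:
    - [[-7, -0.2, 0], 4]
    - [[-14, -1, 0], 8]
    - [[-20.9, -2.2, 0], 12]
    - [[-27.7, -3.9, 0], 16]
    - [[-34.4, -6.1, 0], 20]
    - [[-40.9, -8.7, 0], 24]
    - [[-47.2, -11.8, 0], 28]
    - [[-53.3, -15.3, 0], 32]
    - [[-59.1, -19.2, 0], 36]
    - [[-64.6, -23.5, 0], 40]
    - [[-64.6, -23.5, 0], 40]

```text
t: 15.65
tcp_pos: [0.4717, 0.0109, 0.0583]
eef_rot: [-180.0, -0.0, -88.7]
force: [3.6, -3.4, -5.5]
finger_gap: 0.0158
```

```bash
python3 st.py
python3 - <<'E'
from plant import *
from h import *
import pickle
s=read_state();f=grab_frame("wrist");pickle.dump((f,(s["tcp_pos"],s["eef_rot"])),open("w12.pkl","wb"));
cv2.imwrite("pics/w12.png",cv2.resize(f["pixels"][:225,200:440],None,fx=2.6,fy=2.6))
E
```

```text
15.65 [0.4717 0.0109 0.0583] [-179.9884   -0.0447  -88.7399] F [ 3.5762 -3.4247 -5.5031] T [-1.0738 -0.8941  0.1543] [ 25.9711 -15.3508 -29.4741   0.0468 -75.8848  65.2776] 0.015847094570440572 -0.9381416067481041
```

View pics/w12.png

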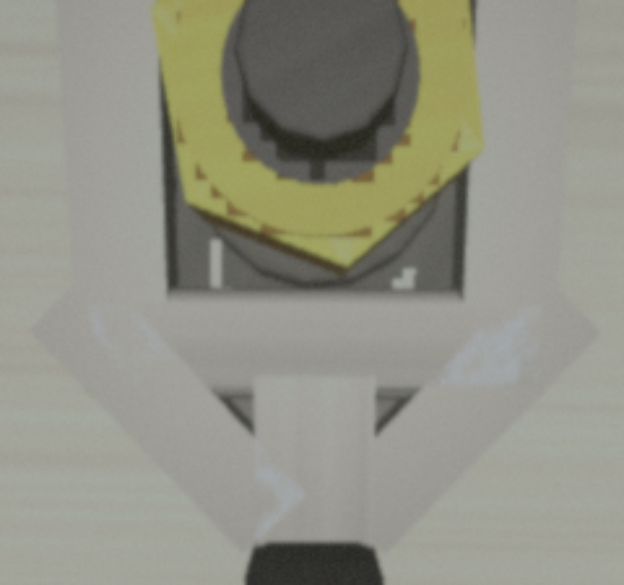

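>>> apply_moves:
  motion:
    - [[-7, -0.2, 0], 4]
    - [[-14, -1, 0], 8]
    - [[-20.9, -2.2, 0], 12]
    - [[-27.7, -3.9, 0], 16]
    - [[-34.4, -6.1, 0], 20]
    - [[-40.9, -8.7, 0], 24]
    - [[-47.2, -11.8, 0], 28]
    - [[-53.3, -15.3, 0], 32]
    - [[-59.1, -19.2, 0], 36]
    - [[-64.6, -23.5, 0], 40]
    - [[-67.2, -25.8, 0], 42]
    - [[-67.2, -25.8, 0], 42]

```text
t: 16.9
tcp_pos: [0.4959, 0.0779, 0.0581]
eef_rot: [-180.0, -0.1, -130.7]
force: [2.0, -4.3, -2.8]
finger_gap: 0.0161
```

```bash
python3 st.py
python3 - <<'E'
from plant import *
from h import *
import pickle
s=read_state();f=grab_frame("wrist");pickle.dump((f,(s["tcp_pos"],s["eef_rot"])),open("w13.pkl","wb"));
cv2.imwrite("pics/w13.png",cv2.resize(f["pixels"][:225,200:440],None,fx=2.6,fy=2.6))
E
```

```text
16.9 [0.4959 0.0779 0.0581] [-179.9877   -0.1014 -130.7059] F [ 1.9723 -4.275  -2.8106] T [-1.4527 -0.5478  0.4271] [ 32.003  -10.1179 -25.1311   0.0433 -75.08    17.2799] 0.016056028456093382 -0.811320785433054
```

View pics/w13.png

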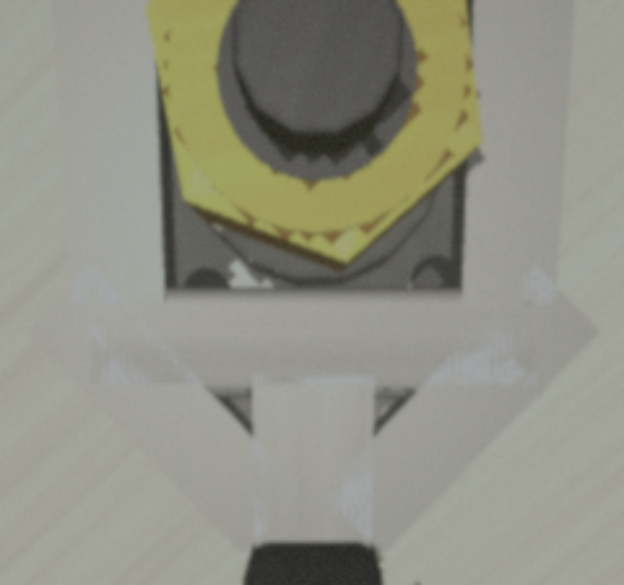

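Run:
```python
from h import *
import pickle
for n,px in [("w10",[(317,278),(161,187),(468,184)]),("w11",[(342,271),(184,207),(480,152)]),("w13",[(345,266),(185,201),(482,145),(150,5)])]:
    f,P=pickle.load(open(n+".pkl","rb"))
    px=np.array(px)/2.6+[200,0]
    print(n,hexfit(f,P,px),P[1][2]+90)
```

```text
w10 (array([0.56408544, 0.00198743]), np.float64(-121.94845627516986), np.float64(0.01406309614657641), np.float64(0.007089406870468397)) 57.204276624165665
w11 (array([0.56257979, 0.00337377]), np.float64(-129.54939503036715), np.float64(0.013801652840631019), np.float64(0.006812498913297605)) 41.185067899615255
w13 (array([0.56684498, 0.02199784]), np.float64(178.61101227237867), np.float64(0.017937285835729722), np.float64(0.0046834717345490134)) -40.70593107264946
```

Run:
```python
from h import *
import pickle
for n,px in [("w10",[(317,278),(161,187),(468,184)]),("w11",[(342,271),(184,207),(480,152)]),("w12",[(346,269),(186,203),(483,148),(153,8)]),("w13",[(345,266),(185,201),(482,145),(150,5)])]:
    f,P=pickle.load(open(n+".pkl","rb"))
    px=np.array(px)/2.6+[200,0]
    X=np.array([atz(f,p,.072,P) for p in px])
    def res(v):
        a=np.arctan2(X[:,1]-v[1],X[:,0]-v[0]);k=np.round((a-v[2])/(np.pi/3));t=v[2]+k*np.pi/3
        return np.r_[X[:,0]-v[0]-.0208*np.cos(t),X[:,1]-v[1]-.0208*np.sin(t)]
    c=[.5715,.0135];r=least_squares(res,[*c,np.arctan2(X[0,1]-c[1],X[0,0]-c[0])])
    print(n,r.x[:2],np.degrees(r.x[2])%360-180,abs(r.fun).max(),P[1][2]+90)
```

```text
w10 [0.57146101 0.0137299 ] 57.866650451028505 0.0002927779333292656 57.204276624165665
w11 [0.5713544  0.01411111] 50.74413823357099 0.0001842207587328176 41.185067899615255
w12 [0.57144713 0.01397118] 10.380761365659993 0.0002734738862487304 1.2601274651805454
w13 [0.57115993 0.01409207] -31.374413329451187 0.0002530441551696072 -40.70593107264946
```

>>> apply_moves:
  motion:
    - [[7, -0.2, 0], -4]
    - [[14, -1, 0], -8]
    - [[20.9, -2.2, 0], -12]
    - [[20.9, -2.2, 0], -12]
    - [[20.9, -2.2, 0], -12]

```text
t: 17.45
tcp_pos: [0.4839, 0.0618, 0.0585]
eef_rot: [180.0, 0.1, -118.9]
force: [0.0, -0.3, -2.3]
finger_gap: 0.0159
```

```bash
python3 st.py
python3 - <<'E'
from plant import *
from h import *
import pickle
s=read_state();f=grab_frame("wrist");pickle.dump((f,(s["tcp_pos"],s["eef_rot"])),open("w14.pkl","wb"));
cv2.imwrite("pics/w14.png",cv2.resize(f["pixels"][:225,200:440],None,fx=2.6,fy=2.6))
E
```

```text
17.45 [0.4839 0.0618 0.0585] [ 179.9872    0.0636 -118.881 ] F [ 0.027  -0.3117 -2.2738] T [0.043  0.0319 0.035 ] [ 31.0025 -12.6103 -27.1784  -0.0444 -75.3833  30.1277] 0.01593160330817244 0.11416509049013257
```

View pics/w14.png

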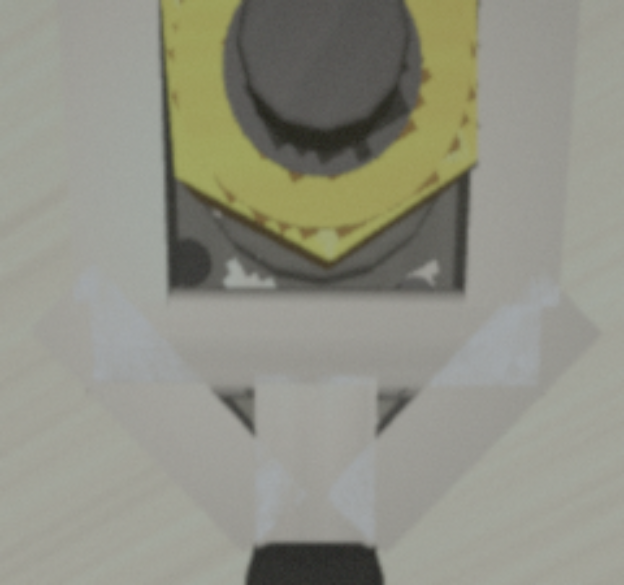

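>>> apply_moves:
  motion:
    - [[3, 0, 0], -1.7]
    - [[3, 10, 0], -1.7]
    - [[2, 25, 0], -1.7]
    - [[2, 45, 0], -1.7]
    - [[2, 65, 0], -1.7]
    - [[2, 65, 0], -1.7]
    - [[2, 65, 0], -1.7]

```text
t: 18.2
tcp_pos: [0.4258, 0.0918, 0.0587]
eef_rot: [-180.0, 0.1, -117.1]
force: [1.0, -0.1, -2.2]
finger_gap: 0.0156
```

```bash
python3 st.py
python3 - <<'E'
from plant import *
from h import *
f=grab_frame("wrist")
cv2.imwrite("pics/w15.png",f["pixels"])
g=grab_frame("side")["pixels"]
cv2.imwrite("pics/s15.png",cv2.resize(g[120:320,220:460],None,fx=3,fy=3))
E
```

```text
18.2 [0.4258 0.0918 0.0587] [-179.9792    0.0641 -117.0787] F [ 0.952  -0.0507 -2.2261] T [0.0259 0.0663 0.0163] [ 38.9788 -22.0292 -34.5057  -0.0072 -77.4565  23.9441] 0.01561010343665344 -0.0696793058887124
```

View pics/w15.png

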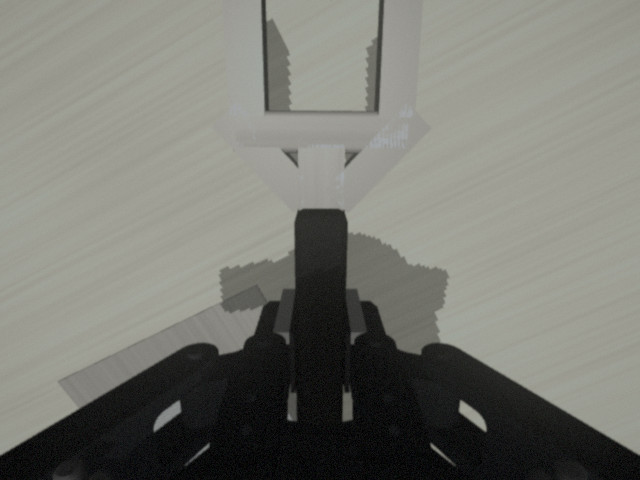

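View pics/s15.png

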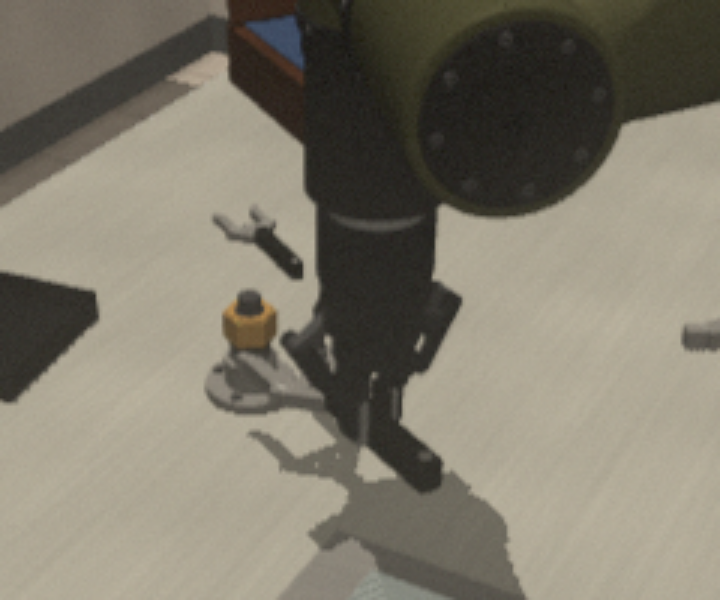

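>>> apply_moves:
  motion:
    - [[0, 0, -25], 0]
    - [[0, 0, -50], 0]
    - [[32, -21, -50], -4]
    - [[68, -44, -50], -8]
    - [[104, -68, -50], -13]
    - [[140, -91, -50], -17]
    - [[176, -115, -50], -21]
    - [[212, -138, -50], -25]
    - [[248, -161, -50], -30]
    - [[285, -185, -50], -34]
    - [[321, -209, -50], -37.9]
    - [[321, -209, -50], -37.9]

```text
t: 19.5
tcp_pos: [0.4647, -0.2945, 0.1068]
eef_rot: [179.8, 0.0, -79.5]
force: [0.4, 0.0, -2.9]
finger_gap: 0.0159
```

>>> apply_moves:
  motion:
    - [[0, 0, 0], 0]
    - [[0, 0, 0], 0]
    - [[0, 0, 30], 0]
    - [[0, 0, 60], 0]
    - [[0, 0, 80], 0]
    - [[0, 0, 90], 0]
    - [[0, 0, 95], 0]
    - [[0, 0, 95], 0]

```text
t: 20.3
tcp_pos: [0.466, -0.2895, 0.0137]
eef_rot: [-180.0, -0.0, -79.2]
force: [0.2, -0.2, -2.1]
finger_gap: 0.0159
```

```bash
python3 st.py
python3 - <<'E'
from plant import *
from h import *
g=grab_frame("side")["pixels"]
cv2.imwrite("pics/s16.png",g)
E
```

```text
20.3 [ 0.466  -0.2895  0.0137] [-179.9818   -0.0181  -79.174 ] F [ 0.1873 -0.1929 -2.0753] T [-0.013   0.0763 -0.0272] [-10.852   -0.6314 -21.154    0.0108 -69.4539 111.6742] 0.015870267597329468 -0.004149835294811055
```

View pics/s16.png

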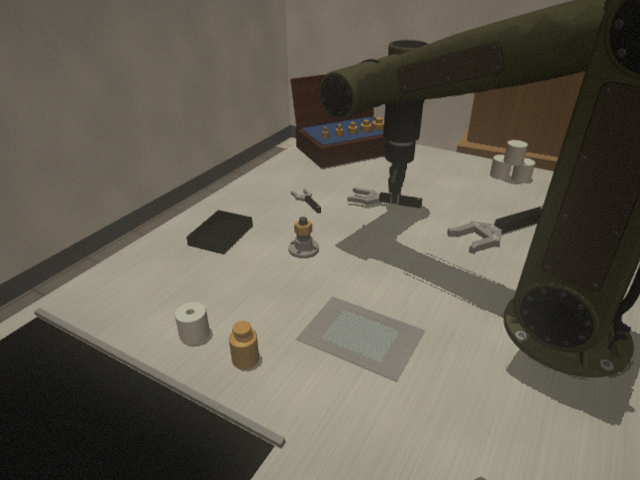

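>>> apply_moves:
  motion:
    - [[0, 0, 5], 0]
    - [[0, 0, 8], 0]
    - [[0, 0, 9.5], 0]
    - [[0, 0, 10.5], 0]
    - [[0, 0, 10.5], 0]
    - [[0, 0, 10.5], 0]

```text
t: 20.95
tcp_pos: [0.4657, -0.2899, 0.0032]
eef_rot: [-180.0, -0.0, -79.2]
force: [-1.6, 1.0, 1.5]
finger_gap: 0.0157
```

```bash
python3 st.py
```

```text
20.95 [ 0.4657 -0.2899  0.0032] [-179.9878   -0.0149  -79.2178] F [-1.5533  1.0264  1.527 ] T [0.3419 0.6486 0.0497] [-10.9108  -0.0419 -21.7337   0.0101 -68.2913 111.6893] 0.015676066171390928 -0.03981128102168441
```

Contact with the counter; release and rise.

>>> apply_moves:
  motion:
    - [[0, 0, 0], 0]
    - [[0, 0, 0], 0]
    - [[0, 0, 0], 0]
    - [[0, 0, 0], 0]
    - [[0, 0, -15], 0]
    - [[0, 0, -45], 0]
    - [[0, 0, -90], 0]
    - [[0, 0, -135], 0]
    - [[0, 0, -180], 0]
    - [[0, 0, -205], 0]
    - [[0, 0, -205], 0]
    - [[0, 0, -205], 0]
  claw: 50

```text
t: 22.15
tcp_pos: [0.4658, -0.2898, 0.209]
eef_rot: [-179.9, -0.0, -79.2]
force: [0.3, 0.2, -0.5]
finger_gap: 0.0501
```

```bash
python3 st.py
python3 - <<'E'
from plant import *
from h import *
for n in ["wrist","scene"]:
    cv2.imwrite(f"pics/{n}17.png",grab_frame(n)["pixels"])
E
```

```text
22.15 [ 0.4658 -0.2898  0.209 ] [-179.8877   -0.0265  -79.2195] F [ 0.3359  0.1505 -0.4596] T [-0.0392  0.0035 -0.0041] [-10.9047  -5.7179  -5.2934  -0.0169 -90.3103 111.6851] 0.05013900502683316 -5.4714322459403775e-05
```

View pics/wrist17.png

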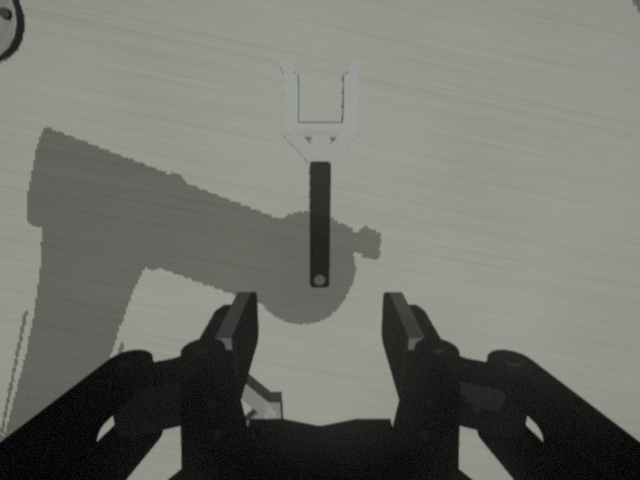

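View pics/scene17.png

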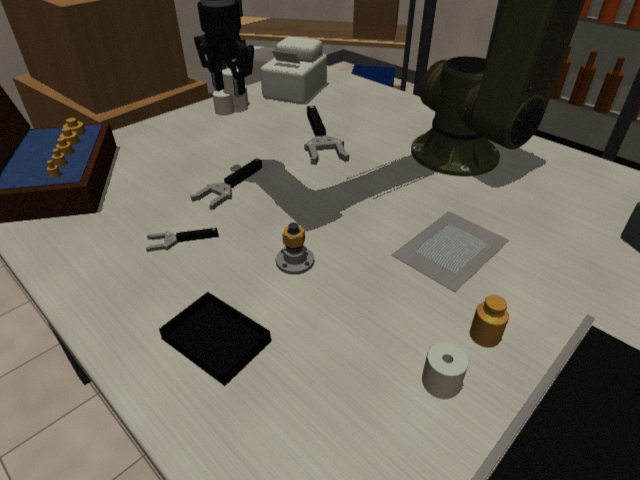

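```bash
python3 -c "
from plant import *
print(order.hand_in())"
```

```text
the job is handed in; nothing more can be done
None
```

The gland nut is finger-tight plus a quarter turn with the wrench. The wrench lies flat back where it came from. The job was handed in at about 22 s of robot time, and no verdict came back.

- **Fingers:** I ran the nut down clockwise by the flats. It stiffened about 25–27° in, when the wrist torque rose from about 0.06 to 0.5 N m. I went on about 7–8° from there and let go. The onset is known only to about 1.5°, because I was stepping 4° at a time.
- **Wrench:** I took the middle-sized of the three, about 0.2 m long, and slid it onto the nut without feeling contact. I swung it 98° about the nut's axis. The nut itself turned about 89° by the wrist pictures, including take-up of the finger stage's spring-back. That puts my estimate of the total turn since the nut began to bite at about 1.6 rad, which cannot be read directly. The highest sideways force I read was about 5 N.
- **Release:** I turned the wrench back to parallel with the flats and drew it off. I then lowered it until it touched the counter at its original spot, opened the fingers and rose clear.
- **Last checks:** The pictures show the wrench flat and within a few millimetres of where it lay. The weight, roll, tray and other wrenches look unmoved. The gripper was open at 0.21 m and touching nothing.
- **Disagreements:** The wrist camera read about 1 mm off sideways against the gripper's own centring. The torque read 0.54 and then 0.36 N m in the finger stage, which I took as noise. I did not photograph the nut close up again after drawing the wrench off.

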